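# Refit the cartridge of the water filter and pin the housing shut

## Robot

A 7-joint arm with a two-finger parallel gripper is mounted at the origin on a cart in front of the work surface, level with it; the furniture and walls round the work are solid. World frame = base frame: x ahead of the robot, y to its left, z up, the work surface at z = 0. Lengths are in m, angles in rad, forces in N, time in s.
With the tool pointing down it reaches from about 0.425 to 0.925 m from the base axis. Payload 6.8 kg.
Tool frame: the origin (TCP) lies at the very end of the fingers, on their centre line; the grasp point (between the pads) lies 19 mm behind it; z points along the fingers, y is the line along which they close (so a half turn about z gives the same grasp; the last joint's range is limited). The gripper opens to 85 mm and grips with 20 to 120 N. Pads are 22 mm wide; open, the fingers measure 114 mm over their backs; the gripper's body (76 mm by 85 mm) begins 54 mm behind the grasp point. The pads swing forward as they close: fully open they stand 13 mm farther back than shut.
Start: joints at [1.227, 0.477, 0.022, 1.555, -0.011, 1.109, -0.083], TCP at [0.158, -0.656, 0.231] pointing down, gripper open.
Joint ranges: [-2.96, 2.96], [-0.34, 2.1], [-1.41, 1.46], [0.24, 2.44], [-1.37, 4.51], [0.17, 1.92], [-2.96, 2.96]. Speed limits (rad/s): [2.39, 2.39, 3.14, 3.14, 3.14, 3.14, 3.14].

## Interface

Orientations are given as a rotation vector (axis times angle).
In Python, from bench import r gives the robot as it stands.
- The arm moves only by the shell command python3 -m jog 'ROWS' [FORCE]. ROWS is JSON, a list of rows, each an object of numbers: "fingers": the finger opening in m, from 0 to 0.0854; "x", "y", "z": the shift along the tool's x, y, z in m; "rx", "ry", "rz": the turn, a rotation vector about the tool's x, y, z in degrees. In form: [{"fingers": .., "x": .., "y": .., "z": .., "rx": .., "ry": .., "rz": ..}, ...]. A call has 1 to 8 rows; each row shifts and turns the commanded pose from where the row before left it, along the tool's axes as they then stand; what a row does not reach is not made up. A row lasts 1/8 s, in which the tool goes at most 62.5 mm and 10.7 degrees, less where a joint would pass 70% of its speed; a pose out of reach is approached as far as the arm can. A call is refused whole if a number of a shift passes 0.0625 or a number of a turn 10.7, either way. A call with a gripper value outside its range is refused whole. The fingers move at their own pace and stop on an object; FORCE is the grip in N (left out, the last holds). Time passes only in rows, so rows that do not move let the fingers close. It gives the time, the measured TCP pose, the force, the opening and the grip force at its end, in the units of the state.
- r.get_obs(): the state, without advancing time (a new reading comes with each control period).
- r.grab_frame(name): name is "side" or "top" or "wrist"; returns (picture, depth): 400x640x3 uint8, red, green, blue; 400x640 float32, m along the optical axis (not along the pixel's ray), 0 where there is no reading.
- r.get_calibration(name): a dict with "mtx" (3x3 intrinsics, pixels), "extrinsics" (4x4, takes a point from camera to world coordinates). Camera axes: x right, y down, z forward; pixel columns grow to the right and rows downward; lengths in m; the calibration is good to about 2 mm. A picture is of the moment at which its call begins: read the wrist's pose just before it. get_calibration takes no time and is no camera call; for the wrist camera it gives the pose at the moment of the call.
- r.hand_in(): hands the job in; it is judged then, once.
Trained networks look in the newest picture that a camera, given by its name, has taken for a name from the list of things; names that differ only in an ending like _2 or _b are one class to them, and where a whole thing is asked for, a point or a joint stands for the part that bears it (a point fixed in the world has none). Each returns a list of dicts, best first, with "score" (0 to 1); they miss things now and then, are a little off and sometimes report something else, mostly with a low value. They report only what shows in the picture. A call takes as long as a camera call.
- r.search_frame(target, camera): "xyz" ([x, y, z] in m, in world coordinates, good to about 4 mm: the middle of the surface that is visible of it).
- r.landmark_of(target, camera): "xyz" ([x, y, z] in m, in world coordinates, good to about 4 mm: a listed point, or the origin of a listed thing).
The state is a dict: "clock": time; "joints": joint angles; "qvel": joint speeds; "tau": joint torques, N m; "tcp_pos": TCP position; "orientation": TCP orientation; "contact_force": force on the tool from outside, world axes, zero at the start; "moment": the same for the moment, N m; "grip_width": finger opening in m; "gripper_force": force on a finger pad.
Only numpy, scipy, OpenCV 4.12 (cv2) and the standard library are available. Lean on these libraries where they do the work, as an engineer would, in place of code of your own. Each camera call takes 0.05 s, during which the arm holds its last target. There are 200 camera calls.

## Task

Stand the narrow filter cartridge upright in the cup of the water-filter housing, let go of it, and swing the domed lid down over it. Then take the knurled pin out of the kit block and push it from above through the hole in the lid's lug and the hole in the housing's lug below, until the pin's collar presses the sprung lid fully shut, and finish while still holding the pin down like that, so that a colleague can slip the clip on its end. Leave the wide cartridge, the spanner, the nail brush and the tape roll where they are.

Things in the scene. Friction and masses are not known exactly. Their poses are not given: they have to be found in the camera images.
- housing: grey metal water-filter housing, fixed. Origin: centre of its underside, z up. Foot plate 100x90 mm; bowl 60 mm across, rim flange 84 mm across, its top (the parting plane) 80 mm up; brass pipe stubs along its x and -x to 54 mm from the axis, 48 mm up. The lid's hinge is on its own +y side, the lugs on its own -y side. Yaw -0.35 to 0.3 rad
- cup_mouth (a point): centre of the bowl's mouth in the parting plane. The cup below is a round hole 44 mm in diameter, flaring to 50 mm at the mouth, on whose bottom, 45 mm below the mouth, sits a sprung seat
- lid_hinge (a point): middle of the lid's hinge axis, which runs along the housing's x, 56 mm from the cup's axis in the parting plane. (Behind the work a wall cabinet hangs from 0.5 m up; its doors stand at x = 0.62 and their knobs reach out to about x = 0.60, so keep carried things low and the wrist clear of it)
- lid (a joint): lid opening, rad: 0 shut, starts 1.98 to 2.2, stop 2.3; 0.2 kg, stiff hinge (0.15 N m), stays where left. Hollow dome 87 mm across, 58 high (66 with vent screw). Its flat lug, 32 wide, 10 thick, reaches to 144 mm from the hinge axis: push it by that, from behind and above. Below 0.09 it presses the cartridge on the seat's spring and reopens when let go; 7 N on the lug shut it
- lid_hole (a point): centre of the upper mouth of the 14 mm through hole in the lid's lug, 128 mm from the hinge axis; moves with the lid
- lug_hole (a point): centre of the upper mouth (in the parting plane) of the 14 mm through hole in the housing's lug, 72 mm from the cup's axis; lug 10 mm thick, free space below. With the lid shut the lid's lug lies on it, its hole straight above
- seat (a joint): how far the sprung seat in the cup is pressed down, in m: 0 free, about 0.004 when the lid is fully shut over the cartridge; 4.5 N to start it, 3 N more per mm
- cartridge: the narrow pleated white filter cartridge with grey end caps, a cylinder 38 mm across and 90 mm tall, standing; 60 to 130 g. Origin: centre of its underside, z along its axis. Keep it this way up. In the cup its top stands 45 mm above the mouth
- wide_cartridge: a like cartridge for another filter, 62 mm across and 80 mm tall, standing; does not fit the cup; to be left alone. Origin: centre of its underside
- kit_block: grey plastic block 60 (x) by 110 (y) by 40 mm tall, fixed; its 12 mm hole, 36 mm deep, at its own y = -30 mm holds the pin; a black O-ring and a wire clip lie on its other half. Origin: centre of its underside
- pin: steel pin, about 60 g, standing tip down in the block, z up. Origin: its tip. Shaft 10 mm across with an 8 mm tapered tip, 52 mm long up to the underside of its collar (30 mm across, 5 mm thick); above it a knurled knob 21 mm across, 57 to 87 mm from the tip, to be grasped from above
- pin_grip (a point): point on the pin's axis 79 mm above its tip, a good place for the middle of the finger pads
- spanner: steel spanner 155 mm long lying behind the housing and the kit block; to be left alone
- nail_brush: nail brush 85 mm long lying behind the kit block and the cartridges; to be left alone
- tape_roll: black roll of tape, 62 mm across, 19 mm high, lying behind the housing; to be left alone

How it is judged:
On the way, in this order (a step that is already met when the one before it is completed fails the run):
1. the narrow cartridge stands upright on the seat in the cup and is let go, the lid still open (horizontal distance between cartridge and cup_mouth below 0.006 m and z of cartridge in the frame of cup_mouth below -0.041 m and angle between cartridge's own z axis and vertical below 0.15 rad and contact force between the fingers and cartridge below 0.1 N and value of joint lid above 0.6 rad), for 0.2 s.
2. the lid is down over the cartridge, the pin not yet in it (value of joint lid below 0.2 rad and distance between pin and lug_hole above 0.05 m), for 0.2 s.
3. the pin is through both lugs (z of pin in the frame of lug_hole below -0.012 m and horizontal distance between pin and lug_hole below 0.006 m), for 0.1 s.
At the end, for the whole second after the job is handed in: Fingers press the pin down (>3 N on it, >3 N on the housing): lid within 0.025 rad of shut, seat down >2.5 mm, cartridge upright in the cup (6 mm, 0.15 rad), pin tip 37 mm or more below the housing lug's top, within 6 mm of the hole's axis, 0.15 rad of upright, at rest (value of joint lid below 0.025 rad and value of joint seat above 0.0025 m and horizontal distance between cartridge and cup_mouth below 0.006 m and z of cartridge in the frame of cup_mouth below -0.043 m and angle between each of cartridge, pin's own z axis and vertical below 0.15 rad and z of pin in the frame of lug_hole below -0.037 m and horizontal distance between pin and lug_hole below 0.006 m and contact force between pin and housing above 3 N and contact force between the fingers and pin above 3 N and linear speed of pin below 0.02 m/s); the arm keeps its last pose, push and grip.
It fails at once if the wide cartridge, the spanner, the nail brush or the tape roll is moved by more than 30 mm (distance of any of wide_cartridge, spanner, nail_brush, tape_roll from where it was at the start of the episode above 0.03 m).
It also fails if it takes over 72 s, if anything falls off the work surface, if the arm or the gripper's body presses on something with over 40 N, if the wrist force passes 120 N, or if a joint passes its speed limit or range.

## Working session

There is one attempt and no reset: what is moved stays moved. The work goes in short steps, Python scripts to look and compute and a shell command to move; the robot and the scene stay as the last step left them, time stands still between calls to the robot, and variables do not carry over. Pictures are saved under pics/ and viewed, at most 10 in all, crops included, and the job is handed in when it is done.

```bash
ls; mkdir -p pics
python3 - <<'E'
from bench import r
import cv2,numpy as np
o=r.get_obs();print({k:np.round(v,3).tolist() for k,v in o.items()})
for c in("top","side"):
    p,d=r.grab_frame(c);cv2.imwrite(f"pics/{c}0.png",p[:,:,::-1])
    for t in("housing","cup_mouth","lid_hinge","lid_hole","lug_hole","cartridge","wide_cartridge","kit_block","pin","pin_grip"):
        l=r.landmark_of(t,c)
        print(c,t,[(np.round(x["xyz"],4).tolist(),round(x["score"],2)) for x in l[:2]])
E
```

```text
pics
{'clock': 0.0, 'joints': [1.227, 0.478, 0.022, 1.556, -0.011, 1.109, -0.083], 'qvel': [0.0, 0.001, 0.0, 0.001, -0.0, -0.001, -0.0], 'tau': [0.001, -59.644, 1.608, -28.12, 0.012, 0.009, -0.0], 'tcp_pos': [0.158, -0.656, 0.23], 'orientation': [-3.118, -0.369, 0.001], 'contact_force': [-0.272, 0.5, -0.517], 'moment': [-0.034, 0.013, 0.039], 'gripper_force': 0.0, 'grip_width': 0.085}
top housing [([0.4864, 0.2298, 0.0031], 0.86)]
top cup_mouth [([0.492, 0.2265, 0.0818], 0.81)]
top lid_hinge [([0.4996, 0.2869, 0.0768], 0.93)]
top lid_hole [([0.5057, 0.3588, 0.1883], 0.71)]
top lug_hole [([0.4814, 0.1584, 0.0792], 0.55)]
top cartridge [([0.4794, -0.2052, -0.0012], 0.5), ([0.4945, -0.3027, -0.0007], 0.31)]
top wide_cartridge [([0.497, -0.3059, -0.0021], 0.95)]
top kit_block [([0.5124, -0.032, 0.0008], 0.72)]
top pin [([0.514, 0.0002, 0.002], 0.55)]
top pin_grip [([0.5132, 0.003, 0.085], 0.45), ([0.4949, 0.2253, 0.0805], 0.24)]
side housing [([0.4862, 0.2289, 0.0003], 0.81)]
side cup_mouth [([0.4911, 0.2251, 0.0827], 0.62)]
side lid_hinge [([0.4946, 0.2861, 0.0821], 0.57), ([0.4879, 0.2323, 0.0009], 0.33)]
side lid_hole [([0.506, 0.3558, 0.1858], 0.93)]
side lug_hole [([0.4814, 0.1559, 0.0846], 0.87)]
side cartridge [([0.4776, -0.2059, 0.0031], 0.8), ([0.6562, 0.0795, 0.0025], 0.65)]
side wide_cartridge [([0.5013, -0.3047, 0.0005], 0.78), ([0.5106, -0.0306, -0.001], 0.22)]
side kit_block [([0.5107, -0.0299, -0.0003], 0.56)]
side pin []
side pin_grip [([0.5097, 0.0015, 0.0831], 0.64)]
```

View pics/top0.png

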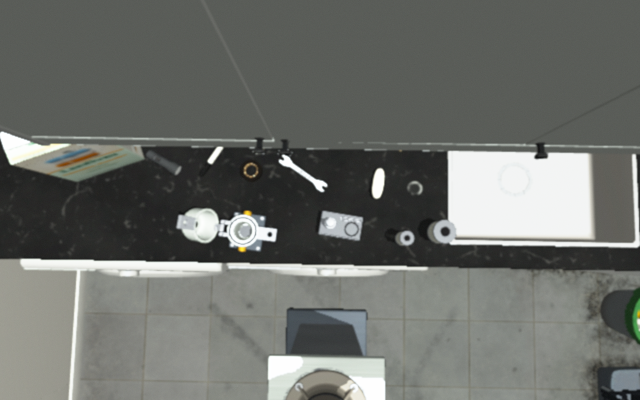

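View pics/side0.png

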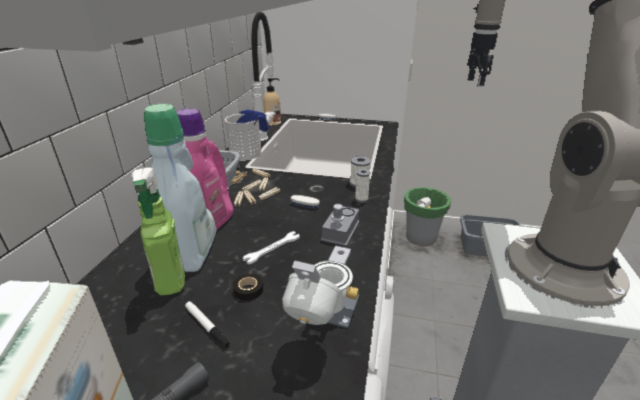

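The top view shows the housing at (245,231) with its open lid to the left, the kit block at (341,225), the narrow cartridge at (404,238) and the wide one at (441,231). The side view agrees with the network positions. I'll move over the cartridge now.

```bash
cat > h.py <<'E'
from bench import r
import numpy as np, cv2, sys
from scipy.spatial.transform import Rotation as R
def go(t):
    o=r.get_obs();M=R.from_rotvec(o["orientation"]).as_matrix()
    print("tcp",np.round(o["tcp_pos"],4),"toolx",np.round(M[:,0],3),"toolz",np.round(M[:,2],3),"shift",np.round(M.T@(np.array(t)-o["tcp_pos"]),4),"t",round(o["clock"],2),"f",np.round(o["contact_force"],1),"w",round(o["grip_width"],4))
def see(c,names,fn=None):
    p,d=r.grab_frame(c)
    if fn: cv2.imwrite(f"pics/{fn}.png",p[:,:,::-1])
    for t in names: print(c,t,[(np.round(x["xyz"],4).tolist(),round(x["score"],2)) for x in r.landmark_of(t,c)[:2]])
E
python3 -m jog '[{"rz":6.7,"fingers":0.06},{"rz":6.7},{"x":0.0356,"y":-0.05},{"x":0.0356,"y":-0.05},{"x":0.0356,"y":-0.05},{"x":0.0356,"y":-0.05},{"x":0.0356,"y":-0.05},{"x":0.0356,"y":-0.05}]' 40
python3 -m jog '[{"x":0.0356,"y":-0.05},{"x":0.0356,"y":-0.05},{"x":0.0356,"y":-0.05,"z":0.03},{}]'
python3 -c "
from h import *
see('wrist',['cartridge','wide_cartridge'],'w1')
go([0.4785,-0.2055,0.051])"
```

```text
wrist cartridge []
wrist wide_cartridge []
tcp [ 0.1577 -0.6563  0.2313] toolx [0.972 0.234 0.   ] toolz [ 0. -0. -1.] shift [ 0.4173 -0.3634  0.1803] t 1.25 f [-0.3 -0.3 -0. ] w 0.0856validation failed for argument at $[0]...
validation failed for argument at $[0]...
```

```bash
python3 -m jog '[{"fingers":0.06,"x":0,"y":0,"z":0,"rx":0,"ry":0,"rz":6.7},{"fingers":0.06,"x":0,"y":0,"z":0,"rx":0,"ry":0,"rz":6.7},{"fingers":0.06,"x":0.0356,"y":-0.05,"z":0,"rx":0,"ry":0,"rz":0},{"fingers":0.06,"x":0.0356,"y":-0.05,"z":0,"rx":0,"ry":0,"rz":0},{"fingers":0.06,"x":0.0356,"y":-0.05,"z":0,"rx":0,"ry":0,"rz":0},{"fingers":0.06,"x":0.0356,"y":-0.05,"z":0,"rx":0,"ry":0,"rz":0}]' 40
python3 -c "
from h import *
go([0.4785,-0.2055,0.2])"
```

```text
clock: 2.0
tcp_pos: [0.3008, -0.4544, 0.2316]
orientation: [3.141, 0.003, 0.001]
contact_force: [0.3, -1.1, -0.1]
grip_width: 0.06
gripper_force: 0.0
tcp [ 0.3008 -0.4544  0.2316] toolx [1.    0.002 0.001] toolz [ 0.001 -0.001 -1.   ] shift [ 0.1782 -0.2486  0.0315] t 2.0 f [ 0.3 -1.1 -0.1] w 0.06
```

```bash
python3 -m jog '[{"fingers":0.06,"x":0.0356,"y":-0.05,"z":0,"rx":0,"ry":0,"rz":0},{"fingers":0.06,"x":0.0356,"y":-0.05,"z":0,"rx":0,"ry":0,"rz":0},{"fingers":0.06,"x":0.0356,"y":-0.05,"z":0,"rx":0,"ry":0,"rz":0},{"fingers":0.06,"x":0.0356,"y":-0.05,"z":0,"rx":0,"ry":0,"rz":0},{"fingers":0.06,"x":0.0356,"y":-0.049,"z":0.03,"rx":0,"ry":0,"rz":0},{"fingers":0.06,"x":0,"y":0,"z":0,"rx":0,"ry":0,"rz":0}]'
python3 -c "
from h import *
see('wrist',['cartridge','wide_cartridge'],'w1')
go([0.4785,-0.2055,0.051])"
```

```text
clock: 2.75
tcp_pos: [0.4761, -0.2052, 0.2021]
orientation: [-3.139, -0.017, 0.002]
contact_force: [-0.3, -0.3, 0.2]
grip_width: 0.0601
gripper_force: 0.0
wrist cartridge [([0.4786, -0.2028, -0.0032], 0.75)]
wrist wide_cartridge [([0.4977, -0.3095, -0.0002], 0.63), ([0.6314, -0.1349, -0.0055], 0.54)]
tcp [ 0.4742 -0.2113  0.2037] toolx [ 1.     0.001 -0.   ] toolz [-0.    -0.001 -1.   ] shift [ 0.0044 -0.0059  0.1527] t 2.9 f [-0.3 -0.5  0.5] w 0.0602
```

View pics/w1.png

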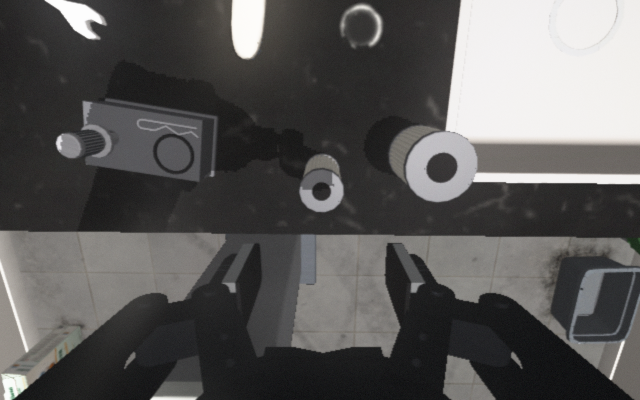

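The wrist view shows the narrow cartridge's top at (321,191), centred between the open fingers, and the wide one at (441,165), well clear. I'll locate both more precisely from depth.

```bash
cat >> h.py <<'E'
def cloud(c):
    k=r.get_calibration(c);p,d=r.grab_frame(c);K=k["mtx"];E=np.array(k["extrinsics"])
    v,u=np.indices(d.shape);X=np.stack([(u-K[0][2])*d/K[0][0],(v-K[1][2])*d/K[1][1],d],-1)@E[:3,:3].T+E[:3,3]
    X[d<=0]=np.nan;return p,X
def circ(X,cx,cy,rad,z0,z1):
    m=(np.hypot(X[...,0]-cx,X[...,1]-cy)<rad)&(X[...,2]>z0)&(X[...,2]<z1)
    q=X[m];(c,rr)=cv2.minEnclosingCircle(q[:,:2].astype(np.float32));print("circ",len(q),np.round(c,4),round(rr,4),"mean",q.mean(0).round(4),"zmed",np.median(q[:,2]).round(4))
E
python3 -c "
from h import *
p,X=cloud('wrist')
circ(X,.4785,-.2055,.035,.08,.1)
circ(X,.499,-.305,.05,.07,.09)
go([0.4785,-0.2055,0.051])"
```

```text
circ 1548 [ 0.4797 -0.2037] 0.0191 mean [ 0.4807 -0.2037  0.0908] zmed 0.0909
circ 4123 [ 0.499  -0.3052] 0.0311 mean [ 0.5001 -0.3043  0.0808] zmed 0.0809
tcp [ 0.4741 -0.2119  0.2039] toolx [ 1. -0.  0.] toolz [ 0.    -0.001 -1.   ] shift [ 0.0044 -0.0065  0.1529] t 2.95 f [-0.2  0.4  0. ] w 0.0602
```

```bash
python3 -m jog '[{"fingers":0.06,"x":0.0056,"y":-0.0082,"z":0.04,"rx":0,"ry":0,"rz":0},{"fingers":0.06,"x":0,"y":0,"z":0.05,"rx":0,"ry":0,"rz":0},{"fingers":0.06,"x":0,"y":0,"z":0.043,"rx":0,"ry":0,"rz":0},{"fingers":0.06,"x":0,"y":0,"z":0.02,"rx":0,"ry":0,"rz":0},{"fingers":0.03,"x":0,"y":0,"z":0,"rx":0,"ry":0,"rz":0},{"fingers":0.03,"x":0,"y":0,"z":0,"rx":0,"ry":0,"rz":0},{"fingers":0.03,"x":0,"y":0,"z":0,"rx":0,"ry":0,"rz":0},{"fingers":0.03,"x":0,"y":0,"z":0,"rx":0,"ry":0,"rz":0}]' 30
python3 -c "
from h import *
go([0.491,0.226,0.2])"
```

```text
clock: 3.95
tcp_pos: [0.4806, -0.2026, 0.0514]
orientation: [3.141, 0.003, 0.002]
contact_force: [-0.2, -0.7, -0.5]
grip_width: 0.0372
gripper_force: 30.4
tcp [ 0.4806 -0.2026  0.0514] toolx [1.    0.002 0.001] toolz [ 0.001 -0.001 -1.   ] shift [ 0.0113 -0.4284 -0.1488] t 3.95 f [-0.2 -0.7 -0.5] w 0.0372
```

```bash
python3 -m jog '[{"fingers":0.03,"x":0,"y":0,"z":-0.06,"rx":0,"ry":0,"rz":0},{"fingers":0.03,"x":0,"y":0,"z":-0.06,"rx":0,"ry":0,"rz":0},{"fingers":0.03,"x":0.0,"y":-0.05,"z":-0.01,"rx":0,"ry":0,"rz":0},{"fingers":0.03,"x":0.0,"y":-0.06,"z":0,"rx":0,"ry":0,"rz":0},{"fingers":0.03,"x":0.0,"y":-0.06,"z":0,"rx":0,"ry":0,"rz":0},{"fingers":0.03,"x":0.005,"y":-0.06,"z":0,"rx":0,"ry":0,"rz":0},{"fingers":0.03,"x":0.005,"y":-0.06,"z":0,"rx":0,"ry":0,"rz":0},{"fingers":0.03,"x":0,"y":-0.06,"z":0,"rx":0,"ry":0,"rz":0}]'
python3 -m jog '[{"fingers":0.03,"x":0.001,"y":-0.05,"z":0,"rx":0,"ry":0,"rz":0},{"fingers":0.03,"x":0,"y":-0.028,"z":0,"rx":0,"ry":0,"rz":0},{"fingers":0.03,"x":0,"y":0,"z":0,"rx":0,"ry":0,"rz":0},{"fingers":0.03,"x":0,"y":0,"z":0,"rx":0,"ry":0,"rz":0}]'
python3 -c "
from h import *
p,X=cloud('wrist'); cv2.imwrite('pics/w2.png',p[:,:,::-1]); np.save('w2.npy',X)
for t in ('cup_mouth','lug_hole','lid_hinge','cartridge'): print(t,[(np.round(x['xyz'],4),x['score']) for x in r.landmark_of(t,'wrist')[:2]])
p,X=cloud('top');np.save('t2.npy',X)
p,X=cloud('side');np.save('s2.npy',X);cv2.imwrite('pics/s2.png',p[:,:,::-1])
go([0.491,0.226,0.176])"
```

```text
clock: 4.95
tcp_pos: [0.4897, 0.1496, 0.1812]
orientation: [-3.142, -0.002, -0.002]
contact_force: [0.8, -0.1, -0.2]
grip_width: 0.0375
gripper_force: 30.9
clock: 5.45
tcp_pos: [0.4903, 0.2248, 0.1805]
orientation: [3.141, 0.002, -0.0]
contact_force: [0.2, -0.5, -0.9]
grip_width: 0.0374
gripper_force: 30.9
cup_mouth [(array([0.4848, 0.2323, 0.0846]), 0.8)]
lug_hole [(array([0.4838, 0.1563, 0.0822]), 0.74)]
lid_hinge [(array([0.4965, 0.2857, 0.0777]), 0.85)]
cartridge [(array([0.49  , 0.2225, 0.1264]), 0.86)]
tcp [0.4905 0.2251 0.1806] toolx [1.    0.001 0.   ] toolz [ 0. -0. -1.] shift [ 0.0005 -0.0009  0.0046] t 5.8 f [ 0.1  0.5 -1.3] w 0.0373
```

View pics/w2.png

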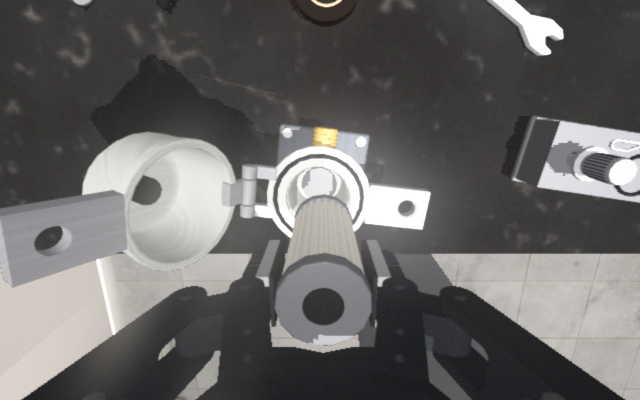

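The wrist view shows the cup mouth at (320,195), the lug with its hole at (407,208), the hinge at (250,195) and the open lid at left. I'll rectify the parting plane to get exact centres.

```bash
cat >> h.py <<'E'
def rect(p,k,z,x0,x1,y0,y1,s=0.0005):
    # view from above onto plane z: columns grow with -y, rows with -x
    K=np.array(k["mtx"]);Ei=np.linalg.inv(np.array(k["extrinsics"]))
    A=np.array([[0,-s,x1],[-s,0,y1],[0,0,z],[0,0,1]])
    H=K@(Ei@A)[:3]
    return cv2.warpPerspective(np.ascontiguousarray(p),H,(int((y1-y0)/s),int((x1-x0)/s)),flags=cv2.INTER_LINEAR|cv2.WARP_INVERSE_MAP)
E
python3 -c "
from h import *
k=r.get_calibration('wrist');p=cv2.imread('pics/w2.png')
s=.0005;im=rect(p,k,.08,.42,.56,.13,.30,s);g=cv2.GaussianBlur(cv2.cvtColor(im,cv2.COLOR_BGR2GRAY),(5,5),1)
for lo,hi in((6,8.5),(23,27),(41,43.5)):
    c=cv2.HoughCircles(g,cv2.HOUGH_GRADIENT,1,10,param1=80,param2=10,minRadius=int(lo*2),maxRadius=int(hi*2))
    if c is not None:
        for a in c[0][:4]: print(lo,'x',round(.56-a[1]*s,4),'y',round(.30-a[0]*s,4),'r',a[2]*s)
cv2.imwrite('pics/rect2.png',cv2.resize(im,None,fx=2,fy=2))
X=np.load('w2.npy');q=X[(abs(X[...,2]-.08)<.004)&(X[...,0]>.4)&(X[...,0]<.56)&(X[...,1]>.12)&(X[...,1]<.3)]
print(len(q),np.median(q[:,2]),q.min(0),q.max(0))
"
```

```text
6 x 0.4832 y 0.1572 r 0.0066000004
6 x 0.5098 y 0.2268 r 0.0082
6 x 0.5058 y 0.2368 r 0.0082
6 x 0.4828 y 0.2868 r 0.0082
23 x 0.4708 y 0.2248 r 0.023950001
23 x 0.4918 y 0.2293 r 0.02555
23 x 0.5077 y 0.2348 r 0.024500001
23 x 0.4942 y 0.2188 r 0.026700001
41 x 0.4912 y 0.2282 r 0.04205
41 x 0.4852 y 0.2328 r 0.0432
41 x 0.4858 y 0.2248 r 0.042650003
41 x 0.4942 y 0.2232 r 0.0421
6459 0.08037329856072067 [0.45677497 0.13895986 0.07601132] [0.53264387 0.29064288 0.08399609]
```

View pics/rect2.png

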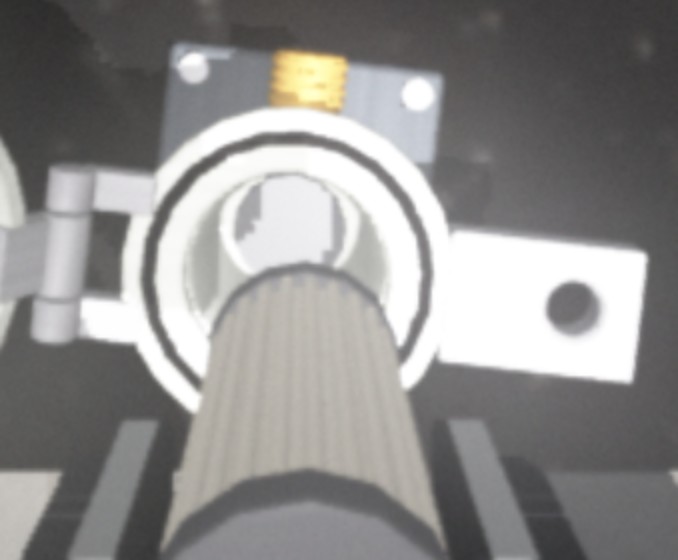

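```bash
python3 -c "
from h import *
X=np.load('w2.npy');circ(X,.49,.226,.03,.212,.225)
k=r.get_calibration('wrist');p=cv2.imread('pics/w2.png')
s=.0005;im=rect(p,k,.2195,.45,.53,.19,.27,s);g=cv2.GaussianBlur(cv2.cvtColor(im,cv2.COLOR_BGR2GRAY),(5,5),1)
c=cv2.HoughCircles(g,cv2.HOUGH_GRADIENT,1,10,param1=80,param2=10,minRadius=35,maxRadius=41)
for a in c[0][:4]: print('x',round(.53-a[1]*s,4),'y',round(.27-a[0]*s,4),'r',a[2]*s)
go([.4912,.2284,.086])"
```

```text
circ 8522 [0.4974 0.2266] 0.0281 mean [0.4938 0.2243 0.2202] zmed 0.2206
x 0.4902 y 0.2248 r 0.01855
tcp [0.4905 0.2251 0.1806] toolx [1.    0.001 0.   ] toolz [ 0. -0. -1.] shift [ 0.0007 -0.0033  0.0946] t 5.8 f [ 0.1  0.5 -1.3] w 0.0373
```

```bash
python3 -m jog '[{"fingers":0.03,"x":0.001,"y":-0.0036,"z":0.01,"rx":0,"ry":0,"rz":0},{"fingers":0.03,"x":0,"y":0,"z":0.02,"rx":0,"ry":0,"rz":0},{"fingers":0.03,"x":0,"y":0,"z":0.015,"rx":0,"ry":0,"rz":0},{"fingers":0.03,"x":0,"y":0,"z":0.012,"rx":0,"ry":0,"rz":0},{"fingers":0.03,"x":0,"y":0,"z":0.012,"rx":0,"ry":0,"rz":0},{"fingers":0.03,"x":0,"y":0,"z":0.010,"rx":0,"ry":0,"rz":0}]'
python3 -m jog '[{"fingers":0.03,"x":0,"y":0,"z":0.007,"rx":0,"ry":0,"rz":0},{"fingers":0.03,"x":0,"y":0,"z":0.004,"rx":0,"ry":0,"rz":0},{"fingers":0.03,"x":0,"y":0,"z":0.002,"rx":0,"ry":0,"rz":0},{"fingers":0.03,"x":0,"y":0,"z":0,"rx":0,"ry":0,"rz":0}]'
```

```text
clock: 6.55
tcp_pos: [0.4914, 0.2294, 0.1009]
orientation: [3.142, 0.003, -0.0]
contact_force: [-1.0, -0.6, -2.1]
grip_width: 0.0373
gripper_force: 30.9
clock: 7.05
tcp_pos: [0.4914, 0.2295, 0.0887]
orientation: [-3.141, -0.003, -0.0]
contact_force: [0.6, -0.2, -1.9]
grip_width: 0.0372
gripper_force: 30.9
```

```bash
python3 -m jog '[{"fingers":0.03,"x":0,"y":0,"z":0.0022,"rx":0,"ry":0,"rz":0},{"fingers":0.05,"x":0,"y":0,"z":0,"rx":0,"ry":0,"rz":0},{"fingers":0.054,"x":0,"y":0,"z":0,"rx":0,"ry":0,"rz":0},{"fingers":0.054,"x":0,"y":0,"z":0,"rx":0,"ry":0,"rz":0},{"fingers":0.054,"x":0,"y":0,"z":-0.04,"rx":0,"ry":0,"rz":0},{"fingers":0.054,"x":0,"y":0,"z":-0.06,"rx":0,"ry":0,"rz":0},{"fingers":0.054,"x":0,"y":0,"z":-0.06,"rx":0,"ry":0,"rz":0},{"fingers":0.0,"x":0,"y":0,"z":0,"rx":0,"ry":0,"rz":0}]'
python3 -c "
from h import *
p,X=cloud('wrist'); cv2.imwrite('pics/w3.png',p[:,:,::-1]); np.save('w3.npy',X)
circ(X,.491,.228,.026,.115,.14)
for t in ('lid_hole','lid_hinge','cartridge'): print(t,[(np.round(x['xyz'],4),x['score']) for x in r.landmark_of(t,'wrist')[:2]])
print(np.round(r.get_obs()['joints'],2))
go([.51,.4,.18])"
```

```text
clock: 8.05
tcp_pos: [0.4939, 0.2312, 0.2517]
orientation: [-3.137, -0.003, -0.014]
contact_force: [0.8, 0.0, -0.3]
grip_width: 0.0372
gripper_force: 0.0
circ 1377 [0.4923 0.2293] 0.019 mean [0.493  0.2293 0.1258] zmed 0.1259
lid_hole [(array([0.5034, 0.3541, 0.1809]), 0.87)]
lid_hinge [(array([0.4966, 0.2834, 0.0776]), 0.83), (array([0.4926, 0.2312, 0.0312]), 0.23)]
cartridge [(array([0.4909, 0.2291, 0.0299]), 0.69)]
[-0.19  0.28 -0.43  1.84  0.13  1.06 -2.24]
tcp [0.4905 0.2288 0.245 ] toolx [ 1.     0.002 -0.002] toolz [-0.002 -0.001 -1.   ] shift [ 0.0199 -0.1713  0.0647] t 8.25 f [ 0.8 -0.7 -0.7] w 0.0073
```

View pics/w3.png

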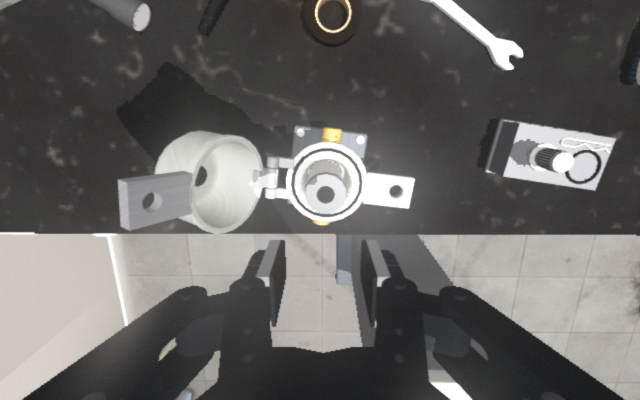

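The cartridge stands in the cup with its top at z = 0.126, image (326,193), and the fingers are clear of it. Next I'll turn the tool by −83.6°, so that tool x runs along the housing's y, and go behind the lid's lug.

```bash
python3 -m jog '[{"fingers":0,"x":0,"y":0,"z":0,"rx":0,"ry":0,"rz":-10.4},{"fingers":0,"x":0,"y":0,"z":0,"rx":0,"ry":0,"rz":-10.4},{"fingers":0,"x":0,"y":0,"z":0,"rx":0,"ry":0,"rz":-10.4},{"fingers":0,"x":0,"y":0,"z":0,"rx":0,"ry":0,"rz":-10.4},{"fingers":0,"x":0,"y":0,"z":0,"rx":0,"ry":0,"rz":-10.4},{"fingers":0,"x":0,"y":0,"z":0,"rx":0,"ry":0,"rz":-10.4},{"fingers":0,"x":0,"y":0,"z":0,"rx":0,"ry":0,"rz":-10.4},{"fingers":0,"x":0,"y":0,"z":0,"rx":0,"ry":0,"rz":-10.4}]'
python3 -c "
from h import *
print(np.round(r.get_obs()['joints'],2))
go([.510,.398,.25])"
```

```text
clock: 9.25
tcp_pos: [0.4905, 0.2289, 0.2445]
orientation: [-2.34, -2.094, 0.005]
contact_force: [-0.2, -1.2, -0.2]
grip_width: -0.0
gripper_force: 0.0
[ 0.01  0.32 -0.68  1.82  0.22  1.08 -0.87]
tcp [0.4905 0.2289 0.2445] toolx [ 0.11   0.994 -0.001] toolz [-0.003 -0.001 -1.   ] shift [ 0.1702  0.0008 -0.0057] t 9.25 f [-0.2 -1.2 -0.2] w -0.0
```

```bash
python3 -m jog '[{"fingers":0,"x":0.03,"y":0,"z":-0.01,"rx":0,"ry":0,"rz":0},{"fingers":0,"x":0.05,"y":0,"z":0,"rx":0,"ry":0,"rz":0},{"fingers":0,"x":0.05,"y":0,"z":0,"rx":0,"ry":0,"rz":0},{"fingers":0,"x":0.04,"y":0,"z":0,"rx":0,"ry":0,"rz":0},{"fingers":0,"x":0,"y":0,"z":0,"rx":0,"ry":0,"rz":0},{"fingers":0,"x":0,"y":0,"z":0.04,"rx":0,"ry":0,"rz":0},{"fingers":0,"x":0,"y":0,"z":0.035,"rx":0,"ry":0,"rz":0},{"fingers":0,"x":0,"y":0,"z":0,"rx":0,"ry":0,"rz":0}]'
python3 -c "
from h import *
see('side',['lid_hole'],'s3')
go([.510,.398,.178])"
```

```text
clock: 10.25
tcp_pos: [0.5098, 0.3949, 0.1774]
orientation: [2.348, 2.087, -0.013]
contact_force: [-0.7, 0.9, 0.2]
grip_width: 0.0001
gripper_force: 0.0
side lid_hole [([0.5033, 0.3582, 0.1891], 0.85), ([0.4861, 0.2293, -0.0018], 0.44)]
tcp [0.5113 0.3976 0.1816] toolx [ 0.117  0.993 -0.001] toolz [-0. -0. -1.] shift [ 0.0002 -0.0014  0.0036] t 10.35 f [0.5 1.2 0.5] w 0.0001
```

View pics/s3.png

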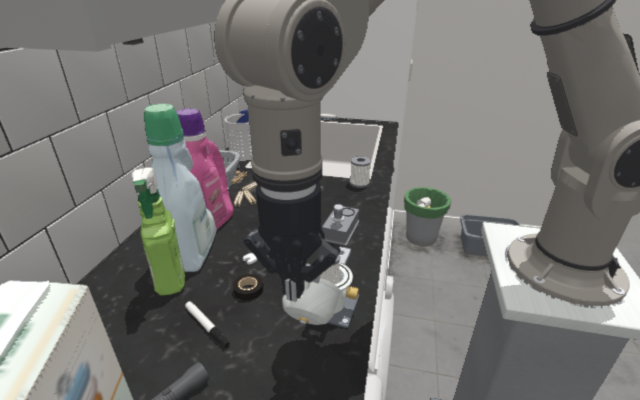

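The side view shows the closed fingers at (292,290) behind the lug of the open lid. I'll swing the lid now along its arc.

```bash
python3 -m jog '[{"fingers":0,"x":-0.02,"y":0,"z":0,"rx":0,"ry":0,"rz":0},{"fingers":0,"x":-0.025,"y":0,"z":-0.006,"rx":0,"ry":0,"rz":0},{"fingers":0,"x":-0.025,"y":0,"z":-0.006,"rx":0,"ry":0,"rz":0},{"fingers":0,"x":-0.024,"y":0,"z":-0.004,"rx":0,"ry":0,"rz":0},{"fingers":0,"x":-0.033,"y":0,"z":-0.001,"rx":0,"ry":0,"rz":0},{"fingers":0,"x":-0.033,"y":0,"z":0.0014,"rx":0,"ry":0,"rz":0},{"fingers":0,"x":0,"y":0,"z":0,"rx":0,"ry":0,"rz":0}]'
python3 -c "
from h import *
see('side',['lid_hole'],'s4')
see('top',['lid_hole'])
go([.4975-.045*.112,.284-.045*.994,.1976])"
```

```text
clock: 11.22
tcp_pos: [0.4931, 0.2355, 0.198]
orientation: [2.35, 2.08, -0.0]
contact_force: [0.2, -0.1, -0.2]
grip_width: -0.0
gripper_force: 0.0
side lid_hole [([0.4913, 0.2281, 0.1962], 0.89)]
top lid_hole [([0.5147, -0.0003, 0.083], 0.67), ([0.4924, 0.2313, 0.192], 0.58)]
tcp [0.4927 0.2403 0.1978] toolx [0.116 0.993 0.001] toolz [ 0.001  0.001 -1.   ] shift [-0.0011 -0.0001  0.0002] t 11.43 f [0.8 0.3 0.6] w 0.0002
```

```bash
python3 -m jog '[{"fingers":0,"x":-0.016,"y":0,"z":0.0076,"rx":0,"ry":0,"rz":0},{"fingers":0,"x":-0.014,"y":0,"z":0.011,"rx":0,"ry":0,"rz":0},{"fingers":0,"x":-0.013,"y":0,"z":0.011,"rx":0,"ry":0,"rz":0},{"fingers":0,"x":-0.011,"y":0,"z":0.013,"rx":0,"ry":0,"rz":0},{"fingers":0,"x":-0.009,"y":0,"z":0.015,"rx":0,"ry":0,"rz":0},{"fingers":0,"x":-0.007,"y":0,"z":0.016,"rx":0,"ry":0,"rz":0},{"fingers":0,"x":-0.004,"y":0,"z":0.012,"rx":0,"ry":0,"rz":0},{"fingers":0,"x":-0.001,"y":0,"z":0.009,"rx":0,"ry":0,"rz":0}]'
python3 -m jog '[{"fingers":0,"x":-0.001,"y":0,"z":0.004,"rx":0,"ry":0,"rz":0},{"fingers":0,"x":0,"y":0,"z":0,"rx":0,"ry":0,"rz":0},{"fingers":0,"x":0,"y":0,"z":0,"rx":0,"ry":0,"rz":0}]'
python3 -c "
from h import *
see('side',['lid_hole'],'s5')
go([.514,0.001,.2])"
```

```text
clock: 12.42
tcp_pos: [0.4835, 0.1646, 0.1014]
orientation: [-2.347, -2.088, 0.001]
contact_force: [-0.4, -0.4, 1.8]
grip_width: 0.0001
gripper_force: 1.0
clock: 12.8
tcp_pos: [0.4838, 0.1642, 0.0987]
orientation: [2.347, 2.088, 0.001]
contact_force: [-1.2, -0.2, 1.1]
grip_width: -0.0004
gripper_force: 0.5
side lid_hole [([0.4774, 0.1591, 0.1027], 0.89), ([0.632, -0.1356, 0.0005], 0.66)]
tcp [0.4838 0.1641 0.0987] toolx [0.116 0.993 0.   ] toolz [ 0.001  0.    -1.   ] shift [-0.1585  0.0491 -0.1014] t 12.9 f [-0.7 -0.3  1.3] w 0.0
```

```bash
python3 -m jog '[{"fingers":0,"x":0,"y":0,"z":-0.05,"rx":0,"ry":0,"rz":0},{"fingers":0.04,"x":-0.02,"y":0.009,"z":-0.05,"rx":0,"ry":0,"rz":0},{"fingers":0.04,"x":-0.055,"y":0.02,"z":0,"rx":0,"ry":0,"rz":0},{"fingers":0.04,"x":-0.055,"y":0.02,"z":0,"rx":0,"ry":0,"rz":0},{"fingers":0.04,"x":-0.03,"y":0,"z":0,"rx":0,"ry":0,"rz":0},{"fingers":0.04,"x":0,"y":0,"z":0,"rx":0,"ry":0,"rz":0},{"fingers":0.04,"x":0,"y":0,"z":0,"rx":0,"ry":0,"rz":0},{"fingers":0.04,"x":0,"y":0,"z":0,"rx":0,"ry":0,"rz":0}]'
python3 -c "
from h import *
p,X=cloud('wrist'); cv2.imwrite('pics/w4.png',p[:,:,::-1]); np.save('w4.npy',X)
circ(X,.514,.001,.03,.085,.097)
for t in ('pin','pin_grip','lid_hole'): print(t,[(np.round(x['xyz'],4),x['score']) for x in r.landmark_of(t,'wrist')[:2]])
go([.514,0.001,.062])"
```

```text
clock: 13.9
tcp_pos: [0.5138, 0.0009, 0.1986]
orientation: [-2.345, -2.091, -0.001]
contact_force: [-0.9, -0.2, 0.3]
grip_width: 0.0398
gripper_force: 0.0
circ 498 [ 5.15e-01 -2.00e-04] 0.0108 mean [5.152e-01 2.000e-04 9.120e-02] zmed 0.0915
pin [(array([0.5176, 0.0021, 0.0024]), 0.55), (array([0.5123, 0.0013, 0.0802]), 0.2)]
pin_grip [(array([ 0.5112, -0.0027,  0.0831]), 0.81)]
lid_hole [(array([ 0.6579,  0.0768, -0.0016]), 0.41)]
tcp [0.5137 0.     0.1984] toolx [0.115 0.993 0.   ] toolz [ 0.  0. -1.] shift [0.001  0.0002 0.1364] t 14.1 f [-0.5  0.1 -0. ] w 0.0401
```

View pics/w4.png

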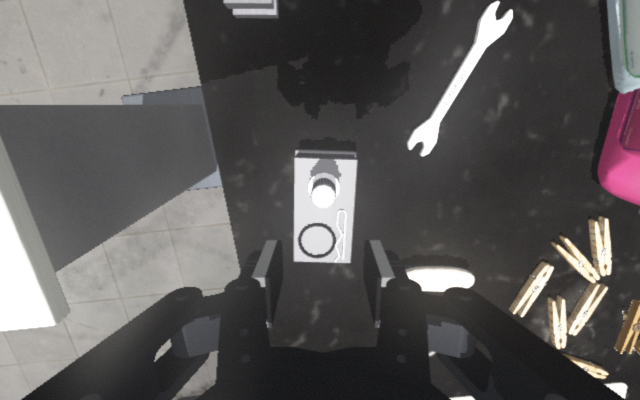

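The pin's knob is at (323,192) in the wrist view, upright in the block and centred between the fingers. I'll grasp it.

```bash
python3 -m jog '[{"fingers":0.04,"x":0,"y":0.0013,"z":0.05,"rx":0,"ry":0,"rz":0},{"fingers":0.04,"x":0,"y":0,"z":0.05,"rx":0,"ry":0,"rz":0},{"fingers":0.04,"x":0,"y":0,"z":0.033,"rx":0,"ry":0,"rz":0},{"fingers":0.04,"x":0,"y":0,"z":0,"rx":0,"ry":0,"rz":0},{"fingers":0.01,"x":0,"y":0,"z":0,"rx":0,"ry":0,"rz":0},{"fingers":0.01,"x":0,"y":0,"z":0,"rx":0,"ry":0,"rz":0},{"fingers":0.01,"x":0,"y":0,"z":0,"rx":0,"ry":0,"rz":0},{"fingers":0.01,"x":0,"y":0,"z":0,"rx":0,"ry":0,"rz":0}]' 70
python3 -c "
from h import *
go([.4832,0.1572,.15])"
```

```text
clock: 15.1
tcp_pos: [0.5163, -0.0008, 0.0667]
orientation: [2.346, 2.087, 0.003]
contact_force: [0.4, 0.7, 6.0]
grip_width: 0.0189
gripper_force: 68.8
tcp [ 0.5163 -0.0008  0.0667] toolx [0.117 0.993 0.   ] toolz [ 0.003  0.    -1.   ] shift [ 0.1531 -0.051  -0.0834] t 15.1 f [0.4 0.7 6. ] w 0.0189
```

```bash
python3 -m jog '[{"fingers":0.01,"x":0,"y":0,"z":-0.04,"rx":0,"ry":0,"rz":0},{"fingers":0.01,"x":0,"y":0,"z":-0.05,"rx":0,"ry":0,"rz":0},{"fingers":0.01,"x":0.02,"y":-0.011,"z":-0.02,"rx":0,"ry":0,"rz":0},{"fingers":0.01,"x":0.05,"y":-0.02,"z":0,"rx":0,"ry":0,"rz":0},{"fingers":0.01,"x":0.05,"y":-0.02,"z":0,"rx":0,"ry":0,"rz":0},{"fingers":0.01,"x":0,"y":0,"z":0,"rx":0,"ry":0,"rz":0},{"fingers":0.01,"x":0,"y":0,"z":0,"rx":0,"ry":0,"rz":0},{"fingers":0.01,"x":0,"y":0,"z":0,"rx":0,"ry":0,"rz":0}]'
python3 -c "
from h import *
k=r.get_calibration('wrist');p,X=cloud('wrist'); b=np.ascontiguousarray(p[:,:,::-1]);cv2.imwrite('pics/w5.png',b); np.save('w5.npy',X)
for t in ('pin','lid_hole'): print(t,[(np.round(x['xyz'],4),x['score']) for x in r.landmark_of(t,'wrist')[:2]])
print([(np.round(x['xyz'],4),x['score']) for x in (r.grab_frame('side'),r.landmark_of('lid_hole','side'))[1][:2]])
m=(abs(X[...,0]-.4832)<.03)&(abs(X[...,1]-.1572)<.025)&(X[...,2]>.08)&(X[...,2]<.12);q=X[m]
A=np.c_[q[:,:2]-[.4832,.1572],np.ones(len(q))];s=np.linalg.lstsq(A,q[:,2],rcond=None)[0];print('plane',s,len(q))
s0=.00025;z=s[2];im=rect(b,k,z,.45,.52,.12,.19,s0);g=cv2.GaussianBlur(cv2.cvtColor(im,cv2.COLOR_BGR2GRAY),(5,5),1)
c=cv2.HoughCircles(g,cv2.HOUGH_GRADIENT,1,10,param1=80,param2=10,minRadius=24,maxRadius=32)
for a in (c[0][:3] if c is not None else []): print('x',round(.52-a[1]*s0,4),'y',round(.19-a[0]*s0,4),'r',a[2]*s0)
cv2.imwrite('pics/m5.png',np.hstack([b[0:400,170:490],cv2.resize(im,(400,400))]))
go([.4832,0.1572,.15])"
```

```text
clock: 16.1
tcp_pos: [0.4786, 0.1226, 0.1752]
orientation: [2.35, 2.085, -0.001]
contact_force: [0.3, 0.2, -0.3]
grip_width: 0.0188
gripper_force: 69.5
pin [(array([0.4797, 0.1212, 0.1138]), 0.91)]
lid_hole [(array([0.4779, 0.1614, 0.0998]), 0.95)]
[(array([0.4799, 0.1591, 0.1031]), 0.79), (array([0.4984, 0.2823, 0.0809]), 0.43)]
plane [-0.00234081 -0.00591269  0.10167313] 2525
x 0.4831 y 0.1569 r 0.007850001
x 0.4829 y 0.1599 r 0.0060500004
tcp [0.4785 0.1236 0.1753] toolx [ 0.118  0.993 -0.   ] toolz [-0. -0. -1.] shift [0.034  0.0007 0.0253] t 16.35 f [-0.3 -0.2 -0.9] w 0.0189
```

View pics/m5.png

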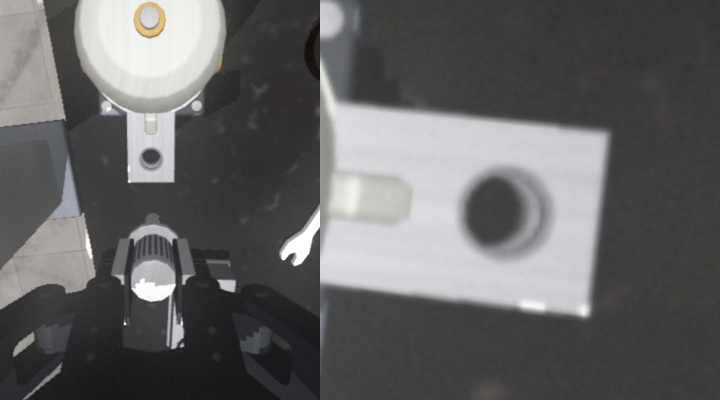

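The wrist view shows the lid shut to about 0.09 rad, its hole clear at crop (150,158), and the held pin in line with it. I'll move over the hole and start inserting.

```bash
python3 -m jog '[{"fingers":0.01,"x":0.018,"y":0.0005,"z":0,"rx":0,"ry":0,"rz":0},{"fingers":0.01,"x":0.0153,"y":0,"z":0,"rx":0,"ry":0,"rz":0},{"fingers":0.01,"x":0,"y":0,"z":0,"rx":0,"ry":0,"rz":0},{"fingers":0.01,"x":0,"y":0,"z":0,"rx":0,"ry":0,"rz":0},{"fingers":0.01,"x":0,"y":0,"z":0.008,"rx":0,"ry":0,"rz":0},{"fingers":0.01,"x":0,"y":0,"z":0.008,"rx":0,"ry":0,"rz":0},{"fingers":0.01,"x":0,"y":0,"z":0.004,"rx":0,"ry":0,"rz":0},{"fingers":0.01,"x":0,"y":0,"z":0,"rx":0,"ry":0,"rz":0}]'
python3 -c "
from h import *
go([.4830,0.1570,.10])"
```

```text
clock: 17.35
tcp_pos: [0.4823, 0.1574, 0.1548]
orientation: [-2.346, -2.088, 0.001]
contact_force: [-0.3, 1.5, -1.3]
grip_width: 0.0185
gripper_force: 69.5
tcp [0.4823 0.1574 0.1548] toolx [0.116 0.993 0.   ] toolz [-0.001  0.    -1.   ] shift [-0.0003  0.0008  0.0548] t 17.35 f [-0.3  1.5 -1.3] w 0.0185
```

```bash
python3 -m jog '[{"fingers":0.01,"x":0,"y":0.0005,"z":0.005,"rx":0,"ry":0,"rz":0},{"fingers":0.01,"x":0,"y":0,"z":0.006,"rx":0,"ry":0,"rz":0},{"fingers":0.01,"x":0,"y":0,"z":0.006,"rx":0,"ry":0,"rz":0},{"fingers":0.01,"x":0,"y":0,"z":0,"rx":0,"ry":0,"rz":0}]'
python3 -m jog '[{"fingers":0.01,"x":0,"y":0,"z":0.007,"rx":0,"ry":0,"rz":0},{"fingers":0.01,"x":0,"y":0,"z":0.007,"rx":0,"ry":0,"rz":0},{"fingers":0.01,"x":0,"y":0,"z":0.006,"rx":0,"ry":0,"rz":0},{"fingers":0.01,"x":0,"y":0,"z":0,"rx":0,"ry":0,"rz":0}]'
```

```text
clock: 17.85
tcp_pos: [0.4828, 0.1572, 0.1377]
orientation: [-2.347, -2.088, 0.001]
contact_force: [-0.6, 1.5, -0.9]
grip_width: 0.0189
gripper_force: 69.6
clock: 18.35
tcp_pos: [0.4829, 0.1571, 0.1177]
orientation: [-2.347, -2.088, 0.001]
contact_force: [-1.4, 2.7, -1.6]
grip_width: 0.0184
gripper_force: 69.6
```

```bash
python3 -m jog '[{"fingers":0.01,"x":0,"y":0,"z":0.005,"rx":0,"ry":0,"rz":0},{"fingers":0.01,"x":0,"y":0,"z":0.004,"rx":0,"ry":0,"rz":0},{"fingers":0.01,"x":0,"y":0,"z":0.004,"rx":0,"ry":0,"rz":0},{"fingers":0.01,"x":0,"y":0,"z":0.002,"rx":0,"ry":0,"rz":0},{"fingers":0.01,"x":0,"y":0,"z":0,"rx":0,"ry":0,"rz":0}]'
```

```text
clock: 18.98
tcp_pos: [0.4831, 0.1565, 0.1033]
orientation: [2.347, 2.087, -0.002]
contact_force: [-3.5, -0.6, 4.3]
grip_width: 0.0186
gripper_force: 70.2
```

```bash
python3 -m jog '[{"fingers":0.01,"x":0,"y":0,"z":0.002,"rx":0,"ry":0,"rz":0},{"fingers":0.01,"x":0,"y":0,"z":0,"rx":0,"ry":0,"rz":0},{"fingers":0.01,"x":0,"y":0,"z":0,"rx":0,"ry":0,"rz":0}]'
```

```text
clock: 19.35
tcp_pos: [0.4831, 0.1563, 0.1016]
orientation: [2.347, 2.087, -0.002]
contact_force: [-3.9, -1.0, 9.0]
grip_width: 0.0188
gripper_force: 70.8
```

```bash
python3 -m jog '[{"fingers":0.01,"x":0,"y":0,"z":0.002,"rx":0,"ry":0,"rz":0},{"fingers":0.01,"x":0,"y":0,"z":0,"rx":0,"ry":0,"rz":0},{"fingers":0.01,"x":0,"y":0,"z":0,"rx":0,"ry":0,"rz":0}]'
python3 -m jog '[{"fingers":0.01,"x":0,"y":0,"z":0.001,"rx":0,"ry":0,"rz":0},{"fingers":0.01,"x":0,"y":0,"z":0,"rx":0,"ry":0,"rz":0},{"fingers":0.01,"x":0,"y":0,"z":0,"rx":0,"ry":0,"rz":0}]'
```

```text
clock: 19.73
tcp_pos: [0.4832, 0.1562, 0.1012]
orientation: [2.346, 2.085, -0.003]
contact_force: [-11.1, -4.8, 27.5]
grip_width: 0.0188
gripper_force: 73.0
clock: 20.1
tcp_pos: [0.4832, 0.1562, 0.1011]
orientation: [2.346, 2.085, -0.003]
contact_force: [-13.9, -6.9, 37.0]
grip_width: 0.0187
gripper_force: 74.0
```

```bash
python3 -m jog '[{"fingers":0.01,"x":0,"y":0,"z":-0.0005,"rx":0,"ry":0,"rz":0},{"fingers":0.01,"x":0,"y":0,"z":0,"rx":0,"ry":0,"rz":0},{"fingers":0.01,"x":0,"y":0,"z":0,"rx":0,"ry":0,"rz":0},{"fingers":0.01,"x":0,"y":0,"z":0,"rx":0,"ry":0,"rz":0}]'
python3 -c "
from h import *
see('side',['pin','lid_hole','lug_hole'],'s6')
cv2.imwrite('pics/s6c.png',cv2.resize(cv2.imread('pics/s6.png')[200:350,250:400],None,fx=4,fy=4))
go([.483,.157,.1])"
```

```text
clock: 20.6
tcp_pos: [0.4832, 0.1562, 0.1012]
orientation: [2.346, 2.085, -0.003]
contact_force: [-11.9, -6.1, 33.0]
grip_width: 0.0188
gripper_force: 73.3
side pin []
side lid_hole [([0.4779, 0.1586, 0.0938], 0.71), ([0.4882, 0.2289, 0.0001], 0.5)]
side lug_hole [([0.4794, 0.16, 0.0858], 0.55)]
tcp [0.4832 0.1562 0.1012] toolx [ 0.117  0.993 -0.003] toolz [ 0.001 -0.003 -1.   ] shift [ 0.0007 -0.0003  0.0012] t 20.8 f [-12.1  -6.4  33.1] w 0.0183
```

View pics/s6c.png

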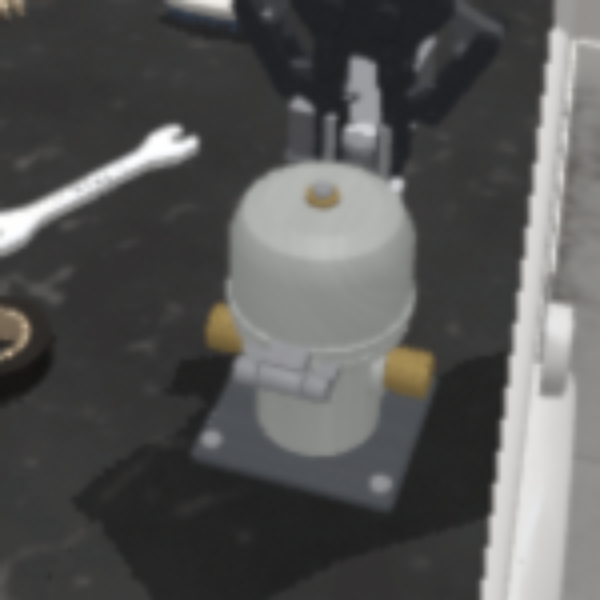

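The side view shows the lid flat on the rim, crop (320,340), with the gripper holding the pin behind it. The lid is at its hard stop with about 33 N of downward push, so I'm handing in.

```bash
python3 -c "
from bench import r
print(r.hand_in())"
```

```text
the job is handed in; nothing more can be done
None
```

I handed the job in at about 21 s: the cartridge is in the cup, the lid is shut, and the gripper is still holding the pin down through both lugs with about 33 N; the hand-in gave no verdict, so I don't know the judged result.

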